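# Feed a cell rack past the sprung gate of a weld station

## Task

Press the yellow bar down with one fingertip to sink the red gate and, keeping it down, push the rack of blue cells along the chute past the gate with the other finger until it sits home against the end stop. Then let the bar up so that the gate shuts behind the rack. Only push: do not pinch, lift or tip the rack, do not let it press against the gate, and leave everything else where it is.

Things in the scene. Friction and masses are not known exactly. Their poses are not given: they have to be found in the camera images.
- chute: Fixed chute, low green walls, white floor, on an aluminium base plate (12 mm thick). Origin: on the table under the floor's centre line, at the gate. x points downstream (the rack's travel), y to the yellow bar, z up. Floor top: 60 mm above the origin, x = -195 to +125, y = -38 to +38 mm (76 wide). Walls 6 mm thick, 12 mm above the floor on the bar's side, 20 mm on the other.
- end_stop (a point): Middle of the green end stop's face, at the downstream end of the chute: chute x = +112 mm, 15 mm above the floor. The stop is 10 mm thick and stands 35 mm above the floor.
- rack: The rack: green tray with five blue cells with copper tabs, 90 mm long (its x, points downstream), 70 mm wide, 44 mm high; the flat-sided green tray is its lowest 30 mm and is what to push on. 0.3 to 0.6 kg, loose on the chute's floor upstream of the gate. Origin: centre of its underside.
- rack_tail (a point): Middle of the rack's upstream (tail) face, 15 mm above the chute's floor.
- gate (a joint): Gate angle (rad): 0 shut, 0.44 lower stop. Red arm, 10 mm thick along x, crossing the chute at chute x = 0, 24 mm above the floor at its high end (bar side). It hinges about a line along the chute; pressing the yellow bar down sinks it into the floor: wholly below it from 0.28 on. A spring (1.5 to 4 N at the bar) shuts it as soon as the bar is let go.
- gate_bar (a point): Middle of the yellow bar's top, where the gate joins it (chute x = 0). Bar fixed to the gate, outside the wall, flat, 36 mm wide, along the chute from x = -180 to +45 mm; sinks evenly over its length. Gate shut: this point is 58 mm above the chute's floor at chute y = +71 mm; gate at 0.28: 20 mm above, y = +84; at 0.34: 12 mm above, y = +85.
- busbars: Bystander, leave alone: stack of copper busbar tabs, 46 x 32 x 15 mm, on the chute's base plate. Origin: centre of its underside.
- cell: Bystander, leave alone: upright blue battery cell, 40 x 24 x 52 mm, on the chute's base plate. Origin: centre of its underside.
- gauge: Bystander, leave alone: steel gauge block, 50 x 30 x 16 mm, on the chute's base plate. Origin: centre of its underside.
- tape: Bystander, leave alone: roll of yellow tape lying flat, 90 mm across, 24 mm high. Origin: centre of its underside.
- driver: Bystander, leave alone: screwdriver lying on the table, about 170 mm long. Origin: middle of its handle-to-tip length, underside.
- mouse: Bystander, leave alone: black round computer mouse, 62 mm across, 34 mm high. Origin: centre of its underside.
- tabtray: Bystander, leave alone: blue open tray of copper pieces, 110 x 80 x 30 mm. Origin: centre of its underside.

How it is judged (in metres and radians):
On the way, in this order (a step that is already met when the one before it is completed fails the run):
1. A finger presses the bar down and the gate is below the floor, with the rack still upstream of it (value of joint gate above 0.27 rad and contact force between the fingers and gate above 0.3 N and x of rack in the frame of chute below -0.045 m), for 0.1 s.
2. The rack's tail has passed the gate while a finger still holds the bar down (value of joint gate above 0.27 rad and contact force between the fingers and gate above 0.3 N and x of rack in the frame of chute above 0.052 m), for 0.05 s.
At the end, for the whole second after the job is handed in: The rack rests flat in the chute downstream of the gate, within 6 mm of the end stop (rack origin beyond chute x = 61 mm; touching the stop it is at 67), at rest, and the gate has shut behind it (below 0.04 rad) (x of rack in the frame of chute above 0.061 m and z of rack in the frame of chute below 0.064 m and angle between the x axis of rack and the x axis of chute, either way round below 0.12 rad and linear speed of rack below 0.01 m/s and value of joint gate below 0.04 rad).
It fails at once if the rack is lifted more than 8 mm off the chute's floor (z of rack in the frame of chute above 0.068 m).
It fails at once if the rack is tipped by more than 0.12 rad (angle between rack's own z axis and vertical above 0.12 rad).
It fails at once if rack and gate press on each other with more than 2 N (contact force between rack and gate above 2 N).
It fails at once if a bystander is moved by more than 20 mm (distance of any of busbars, cell, gauge, tape, driver, mouse, tabtray from where it was at the start of the episode above 0.02 m).
It also fails if it takes over 32 s, if anything falls off the work surface, if the arm or the gripper's body presses on something with over 40 N, if the wrist force passes 120 N, or if a joint passes its speed limit or range.

## Robot

A 6-joint arm with a two-finger parallel gripper is mounted at the origin on the work surface. World frame = base frame: x ahead of the robot, y to its left, z up, the work surface at z = 0. Lengths are in m, angles in degrees, forces in N, time in s.
With the tool pointing down it reaches from about 0.35 to 0.875 m from the base axis. Payload 4.2 kg.
Tool frame: the origin (TCP) lies on the centre line of the jaws, within the pads' length; the fingertips stand 19 mm ahead of it and the grasp point (between the pads) is the TCP; x points along the fingers, y is the direction in which the jaws open and shut, and the axes are right-handed (so a half turn about x gives the same grasp; the last joint's range is limited). The gripper opens to 87 mm and grips with 3 to 60 N. Pads are 19 mm wide; open, the fingers measure 117 mm over their backs; the gripper's body (75 mm by 190 mm) begins 51 mm behind the grasp point.
Start: joints at [-53.022, 22.042, 0.453, 0, -68.411, -14.817], TCP at [0.236, -0.579, 0.242] pointing down, gripper open.
Joint ranges: [-179.83, 179.83], [-69.29, 118.12], [-61.27, 80.66], [-181.25, 117.63], [-171.15, -9.14], [-177.46, 177.46]. Speed limits (degrees/s): [159.86, 159.86, 180, 180, 180, 180].

## Interface

Orientations are given as a 3x3 rotation matrix whose columns are the frame's x, y, z axes.
In Python, from station import * gives the robot as it stands.
- The arm moves only by the shell command python3 -m creep 'ROWS'. ROWS is JSON, a list of rows, each a list of 5 numbers: the opening, from 0 (shut) to 1 (fully open), then the shift along the world's x, y, z in mm, then the turn about the world's z in rad. In form: [[jaw, x, y, z, turn], ...]. A call has exactly 8 rows; each row is the pose to reach, as a shift and turn from the pose measured when the call began; what a row does not reach only later rows make up. A row lasts 1/10 s, in which the tool goes at most 50 mm and 8.59 degrees, less where a joint would pass 70% of its speed; a pose out of reach is approached as far as the arm can. A call with a gripper value outside its range is refused whole. The fingers move at their own pace and stop on an object; the grip force is fixed at half the most. Time passes only in rows, so rows that repeat a pose let the fingers close, or fill a call up. It gives the time, the measured TCP pose, the force and the opening at its end, in the units of the state.
- sense(): the state, without advancing time (a new reading comes with each control period).
- capture(name): name is "side" or "top"; returns a dict with "image" (480x640x3 uint8, blue, green, red), "z_map" (480x640 float32, m along the optical axis (not along the pixel's ray), 0 where there is no reading), "mtx" (3x3 intrinsics, pixels), "k1" (the pictures are not rectified: a ray, as slopes to the right and down, at radius r is drawn at 1 + k1 r^2 times it, then the intrinsics apply), "eye" and "attitude" of the camera in the world. Camera axes: x right, y up, looking along -z (the intrinsics and any distortion apply to the point x, -y, -z); pixel columns grow to the right and rows downward; lengths in m; the calibration is good to about 2 mm. A picture is of the moment at which its call begins.
- finish_job(): hands the job in, once; it reports no verdict.
Trained networks look in a picture, given as the dict that the camera call returned (one of the last four; its "shot" number tells which), for a name from the list of things; names that differ only in an ending like _2 or _b are one class to them, and where a whole thing is asked for, a point or a joint stands for the part that bears it (a point fixed in the world has none). Each returns a list of dicts, best first, with "confidence" (0 to 1); they miss things now and then, are a little off and sometimes report something else, mostly with a low value. They report only what shows in the picture. A call takes as long as a camera call.
- look_for(picture, thing): "box" ([left, top, right, bottom] in pixels, round what is visible of it).
- mark_of(picture, thing): "centre" ([column, row] in pixels: a listed point, or the origin of a listed thing).
The state is a dict: "time_s": time; "joints": joint angles; "joint_velocities": joint speeds; "effort": joint torques, N m; "tcp_pos": TCP position; "ee_rot": TCP orientation; "wrist_force": force on the tool from outside, world axes, zero at the start; "moment": the same for the moment, N m; "gripper_width": opening from 0.0 (shut) to 1.0 (fully open).
Only numpy, scipy, OpenCV 4.12 (cv2) and the standard library are available. Lean on these libraries where they do the work, as an engineer would, in place of code of your own. Each camera call takes 0.05 s, during which the arm holds its last target.

## Working session

There is one attempt and no reset: what is moved stays moved. The work goes in short steps, Python scripts to look and compute and a shell command to move; the robot and the scene stay as the last step left them, time stands still between calls to the robot, and variables do not carry over. Pictures are saved under pics/ and viewed, and the job is handed in when it is done.

```bash
ls; mkdir -p pics; cat > h.py <<'E'
import numpy as np, cv2
from station import *
def save(p,n): cv2.imwrite('pics/'+n+'.png',p['image'])
def pix2ray(p,u,v):
    K=np.array(p['mtx']);k=p['k1']
    d=cv2.undistortPoints(np.array([[[u,v]]],float),K,np.array([k,0,0,0,0],float))[0,0]
    R=np.array(p['attitude']);
    return np.array(p['eye']), R@np.array([d[0],-d[1],-1.0])
def at_z(p,u,v,z):
    e,d=pix2ray(p,u,v); return e+d*(z-e[2])/d[2]
def deep(p,u,v,r=2):
    w=p['z_map'][int(v)-r:int(v)+r+1,int(u)-r:int(u)+r+1]; w=w[w>0]
    e,d=pix2ray(p,u,v); return e+d*np.median(w) if len(w) else None
def proj(p,X):
    R=np.array(p['attitude']);c=R.T@(np.array(X)-np.array(p['eye']))
    x,y=c[0]/-c[2],-c[1]/-c[2];f=1+p['k1']*(x*x+y*y);K=np.array(p['mtx'])
    return K[0,0]*x*f+K[0,2],K[1,1]*y*f+K[1,2]
E
python3 - <<'E'
from h import *
s=sense();print(s)
for n in('side','top'):
    p=capture(n);save(p,n+'0');print(n,p['eye'],p['attitude'],p['mtx'],p['k1'])
    for t in('rack','rack_tail','gate_bar','end_stop','chute','cell','busbars','gauge','tape','driver','mouse','tabtray'):
        m=mark_of(p,t)[:2]
        print(t,[(np.round(x['centre']),round(x['confidence'],2),np.round(deep(p,*x['centre']),3)) for x in m])
E
```

```text
pics
{'time_s': 0.0, 'joints': array([-5.30215552e+01,  2.20913930e+01,  3.80798442e-01, -2.96394892e-02,
       -6.84088014e+01, -1.48178315e+01]), 'joint_velocities': array([-0.03392549, -0.00812947, -0.07490694,  0.06460577, -0.02018441,
        0.02187507]), 'effort': array([ 7.47900208e-05, -3.90663207e+01,  1.87405944e+01,  4.21999902e+00,
        1.09414832e-02, -1.99433607e-04]), 'tcp_pos': array([ 0.23558675, -0.57831185,  0.24045815]), 'ee_rot': array([[-8.69179378e-04, -3.77026531e-01,  9.26202051e-01],
       [ 1.95400612e-03,  9.26199992e-01,  3.77027527e-01],
       [-9.99997713e-01,  2.13750903e-03, -6.83217842e-05]]), 'wrist_force': array([ 0.34373077,  0.24722157, -0.56027774]), 'moment': array([ 0.04529647, -0.01516556, -0.03309378]), 'gripper_width': 0.9989706859394455}
side [0.34702561 0.86066082 1.13098936] [[-0.98035131  0.15781903 -0.11834049]
 [-0.19637741 -0.72415862  0.6610826 ]
 [ 0.01863413  0.67133259  0.74092194]] [[468.0831376    0.         325.49240998]
 [  0.         468.0831376  239.35588612]
 [  0.           0.           1.        ]] 0.0126505140978
[... 1743 characters left out ...]
 0.82, array([ 0.507, -0.068,  0.063])), (array([481., 286.]), 0.48, array([ 0.432, -0.52 ,  0.033]))]
cell [(array([303., 298.]), 0.44, array([ 0.394, -0.046,  0.064]))]
busbars [(array([270., 299.]), 0.7, array([0.39 , 0.043, 0.027]))]
gauge [(array([340., 292.]), 0.48, array([ 0.411, -0.144,  0.029]))]
tape [(array([440., 229.]), 0.69, array([ 0.59 , -0.42 , -0.001]))]
driver [(array([120., 286.]), 0.74, array([0.42 , 0.438, 0.023])), (array([304., 300.]), 0.3, array([ 0.389, -0.048,  0.063]))]
mouse [(array([476., 283.]), 0.73, array([ 0.439, -0.507,  0.028])), (array([315., 253.]), 0.52, array([ 0.509, -0.075,  0.071]))]
tabtray [(array([146., 208.]), 0.9, array([0.635, 0.383, 0.014]))]
```

```bash
python3 - <<'E'
import cv2
a=cv2.imread('pics/top0.png')[170:340,210:400];b=cv2.imread('pics/side0.png')[180:330,240:410]
cv2.imwrite('pics/top0c.png',cv2.resize(a,None,fx=4,fy=3.5,interpolation=2)[:600]);cv2.imwrite('pics/side0c.png',cv2.resize(b,None,fx=4,fy=4,interpolation=2)[:600])
E
```

```text
(no output)
```

View pics/top0.png

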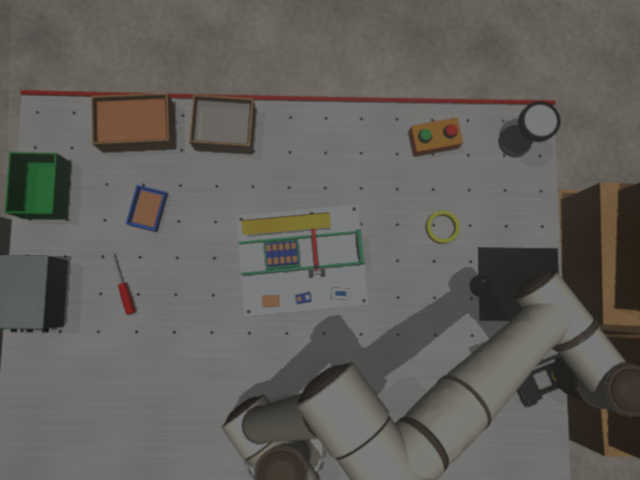

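View pics/top0c.png

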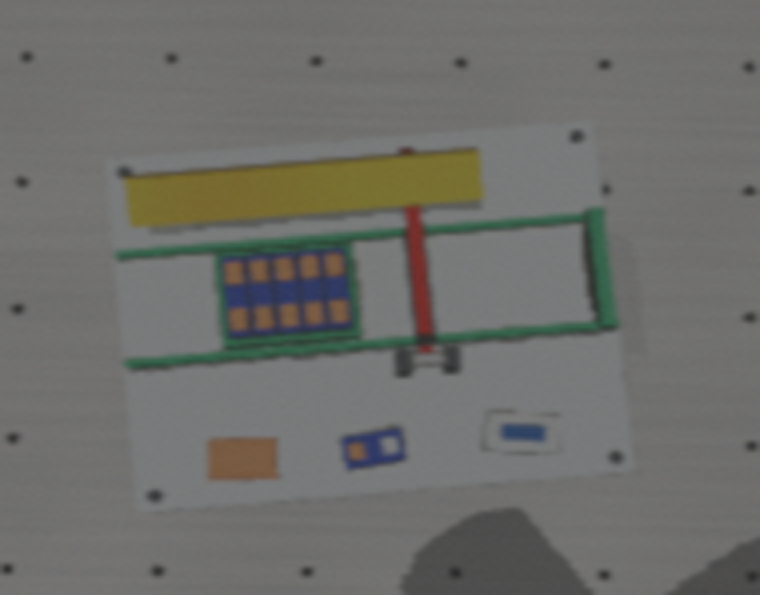

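View pics/side0c.png

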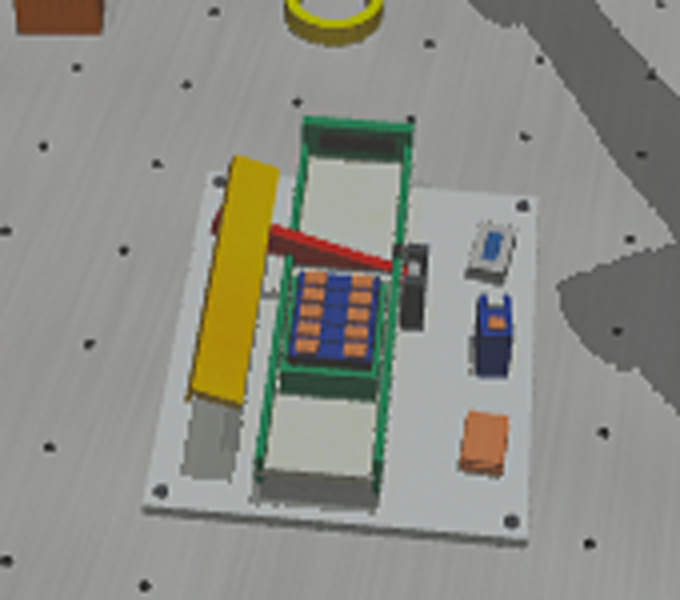

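```bash
cat >> h.py <<'E'
def cloud(p,mask):
    vs,us=np.nonzero(mask&(p['z_map']>0))
    K=np.array(p['mtx'])
    d=cv2.undistortPoints(np.stack([us,vs],1).astype(float)[:,None],K,np.array([p['k1'],0,0,0,0],float))[:,0]
    z=p['z_map'][vs,us]
    return np.array(p['eye'])+(np.c_[d[:,0],-d[:,1],-np.ones(len(d))]*z[:,None])@np.array(p['attitude']).T
def roi(m,x0,x1,y0,y1):
    r=np.zeros_like(m);r[y0:y1,x0:x1]=m[y0:y1,x0:x1];return r
E
python3 - <<'E'
from h import *
for n,box in(('top',(210,400,170,340)),('side',(240,410,180,330))):
    p=capture(n);hsv=cv2.cvtColor(p['image'],cv2.COLOR_BGR2HSV);H,S,V=[hsv[...,i].astype(int) for i in range(3)]
    for nm,m,zr in(('yellow',(H>18)&(H<32)&(S>130),(.105,.13)),('green',(H>60)&(H<90)&(S>80),(.0,.12)),('blue',(H>105)&(H<130)&(S>90),(.085,.12)),('red',((H<5)|(H>174))&(S>130),(.05,.14))):
        P=cloud(p,roi(m,*box));P=P[(P[:,2]>zr[0])&(P[:,2]<zr[1])]
        if len(P)<10: print(n,nm,len(P));continue
        r=cv2.minAreaRect((P[:,:2]*1000).astype(np.float32))
        print(n,nm,len(P),'mean',np.round(P.mean(0),4),'rect',np.round(r[0],1),np.round(r[1],1),round(r[2],2), 'z',np.round(np.percentile(P[:,2],[5,50,95]),4))
        if nm=='yellow':
            A=np.c_[P[:,:2]-P[:,:2].mean(0),np.ones(len(P))];print(' plane',np.linalg.lstsq(A,P[:,2],rcond=None)[0])
    np.save
E
```

```text
top yellow 1155 mean [0.5793 0.0008 0.118 ] rect [578.9   0.9] [ 34.9 219.3] 6.0 z [0.1114 0.1181 0.125 ]
 plane [0.32974748 0.03634257 0.11804959]
top green 680 mean [ 0.508  -0.0458  0.0824] rect [510.9 -38.8] [ 86.8 311.9] 6.07 z [0.0671 0.082  0.0969]
top blue 201 mean [0.5031 0.0112 0.1005] rect [505.   11.3] [57.3 76.3] 6.47 z [0.0957 0.1006 0.105 ]
top red 89 mean [ 0.5241 -0.0725  0.0768] rect [518.3 -72.7] [97.9  8.4] 4.02 z [0.063  0.0759 0.0929]
side yellow 784 mean [0.5773 0.0107 0.1166] rect [579.2   4.5] [ 38.9 229.3] 6.05 z [0.11   0.1167 0.1231]
 plane [0.28801795 0.03445132 0.11661602]
side green 659 mean [ 0.5065 -0.023   0.078 ] rect [517.7 -80.6] [ 94.5 417.4] 6.08 z [0.064  0.0783 0.0938]
side blue 181 mean [0.5029 0.0161 0.0991] rect [503.5  14. ] [58.2 81.7] 6.17 z [0.0958 0.099  0.1028]
side red 113 mean [ 0.5277 -0.0686  0.0749] rect [538.6 -68.2] [146.6  17.3] 6.19 z [0.0601 0.0744 0.0917]
```

```bash
python3 -m creep '[[0.79,10,20,0,0.06],[0.79,28,60,0,0.15],[0.79,47,102,0,0.24],[0.79,66,144,0,0.33],[0.79,85,185,0,0.42],[0.79,105,227,0,0.51],[0.79,125,270,0,0.6],[0.79,145,312,0,0.68]]'
```

```text
time_s: 2.2
tcp_pos: [0.3813, -0.2651, 0.2419]
ee_rot: [[0.001, -0.877, 0.48], [-0.0, 0.48, 0.877], [-1.0, -0.001, 0.0]]
wrist_force: [0.2, 0.6, -0.3]
gripper_width: 0.789
```

```bash
python3 -m creep '[[0.79,20,43,0,0.1],[0.79,40,87,0,0.2],[0.79,60,131,0,0.3],[0.79,80,175,0,0.4],[0.79,100,218,0,0.5],[0.79,120,262,0,0.606],[0.79,140,306,0,0.606],[0.79,159,347,0,0.606]]'; python3 - <<'E'
from h import *
s=sense();print(s['tcp_pos'],s['ee_rot'][:,1],s['joints'],s['gripper_width'],s['wrist_force'])
for n in('side','top'):
    p=capture(n);save(p,n+'1')
a=cv2.imread('pics/side1.png')[130:330,210:430];cv2.imwrite('pics/side1c.png',cv2.resize(a,None,fx=3,fy=3,interpolation=2))
E
```

```text
time_s: 3.0
tcp_pos: [0.5408, 0.0841, 0.2423]
ee_rot: [[0.002, -0.994, -0.106], [0.0, -0.106, 0.994], [-1.0, -0.002, 0.0]]
wrist_force: [0.9, 0.3, 0.4]
gripper_width: 0.793
[0.54082875 0.08413177 0.24227022] [-0.99434957 -0.10614041 -0.00177384] [ 2.58293392e+01  1.44068422e+01 -1.05637670e+01  2.37988325e-02
 -6.49291501e+01 -1.97465086e+01] 0.7927210034032331 [0.88873375 0.33257107 0.38624147]
```

View pics/side1c.png

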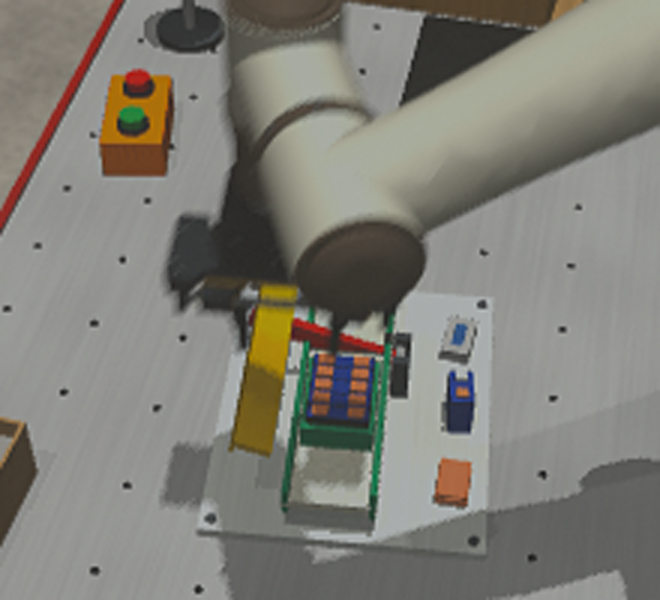

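View pics/top1.png

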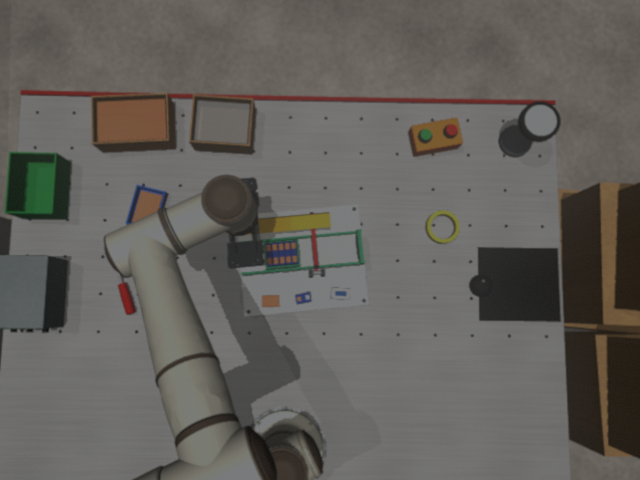

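```bash
python3 -m creep '[[0.79,0,0,-10,0],[0.79,0,0,-25,0],[0.79,0,0,-45,0],[0.79,0,0,-65,0],[0.79,0,-1,-80,0],[0.79,0,-1,-92,0],[0.79,0,-1,-92,0],[0.79,0,-1,-92,0]]'; python3 - <<'E'
from h import *
s=sense();print(s['tcp_pos'],s['wrist_force'])
t=s['tcp_pos'];x=s['ee_rot'][:,0];y=s['ee_rot'][:,1]
for n in('side','top'):
    p=capture(n);save(p,n+'2')
    o=np.array([.515,-.0735,0]);d=np.array([.1045,-.9945,0]);yv=np.array([.9945,.1045,0])
    im=p['image'].copy()
    sc=4;ox,oy,w,h=(240,180,180,150) if n=='side' else (220,190,160,120)
    im=cv2.resize(im[oy:oy+h,ox:ox+w],None,fx=sc,fy=sc,interpolation=2)
    def dot(P,c):
        u,v=proj(p,P);cv2.circle(im,(int((u-ox+.5)*sc),int((v-oy+.5)*sc)),3,c,-1)
    for sgn in(1,-1): dot(t+.019*x+sgn*y*.042,(255,0,255))
    for X,Y,Z in((-131,0,75),(-180,53,112.5),(45,89,124),(0,-35,60),(112,0,75),(-195,38,60),(-195,-38,60),(-41,0,90)): dot(o+d*X/1e3+yv*Y/1e3+np.array([0,0,Z/1e3]),(0,255,255))
    cv2.imwrite(f'pics/{n}2c.png',im)
E
```

```text
time_s: 3.9
tcp_pos: [0.5425, 0.0848, 0.1497]
ee_rot: [[0.003, -0.994, -0.11], [0.001, -0.11, 0.994], [-1.0, -0.003, 0.0]]
wrist_force: [0.2, -1.2, 0.2]
gripper_width: 0.79
[0.54248457 0.08475429 0.14972208] [ 0.24759543 -1.18032691  0.15264796]
```

View pics/side2c.png

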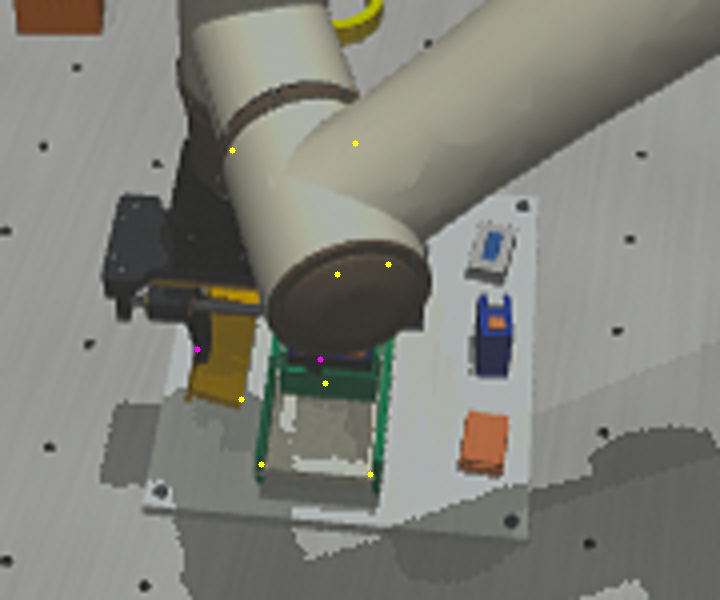

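View pics/top2c.png

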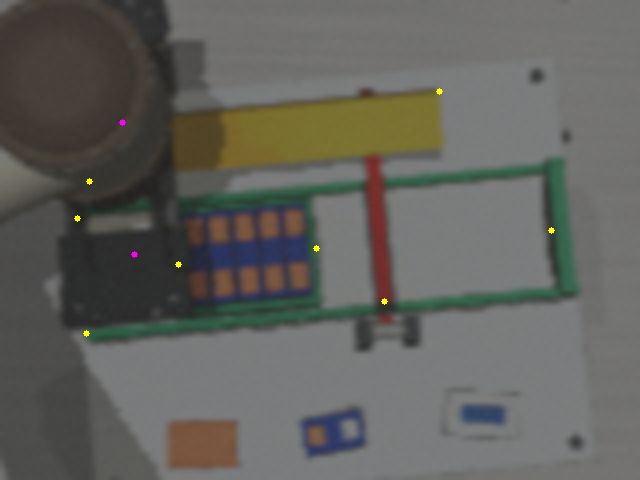

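```bash
python3 -m creep '[[0.79,-5,-1,0,0],[0.79,-5,-1,-5,0],[0.79,-5,-1,-14,0],[0.79,-5,-1,-24,0],[0.79,-5,-1,-34,0],[0.79,-5,-1,-44,0],[0.79,-5,-1,-53,0],[0.79,-5,-1,-58,0]]'; python3 - <<'E'
from h import *
s=sense();print(s['tcp_pos'],s['wrist_force'],s['gripper_width'])
for n in('side','top'):
    p=capture(n);save(p,n+'3')
    o=np.array([.515,-.0735,0]);d=np.array([.1045,-.9945,0]);yv=np.array([.9945,.1045,0])
    hsv=cv2.cvtColor(p['image'],cv2.COLOR_BGR2HSV);H,S,V=[hsv[...,i].astype(int) for i in range(3)]
    m=(H>18)&(H<32)&(S>130)
    P=cloud(p,roi(m,210,400,170,330));P=P[(P[:,2]>.04)&(P[:,2]<.13)]-o
    q=np.c_[P@d,P@yv,P[:,2]-.06]*1000
    print(n,len(q),q.mean(0),np.percentile(q,[3,97],axis=0)); A=np.c_[q[:,:2]-q[:,:2].mean(0),np.ones(len(q))];print(np.linalg.lstsq(A,q[:,2],rcond=None)[0])
    ox,oy,w,h=(240,180,180,150) if n=='side' else (220,190,160,120)
    cv2.imwrite(f'pics/{n}3c.png',cv2.resize(p['image'][oy:oy+h,ox:ox+w],None,fx=4,fy=4,interpolation=2))
E
```

```text
time_s: 4.8
tcp_pos: [0.5388, 0.0845, 0.0918]
ee_rot: [[0.006, -0.994, -0.11], [0.002, -0.11, 0.994], [-1.0, -0.006, 0.001]]
wrist_force: [3.4, 0.6, 5.1]
gripper_width: 0.793
[0.53878015 0.08448956 0.09179372] [3.43006194 0.55131001 5.06479671] 0.7933993959217834
side 238 [-11.82177336 144.64704999   6.19184723] [[-182.8267727    66.07388436   -9.53533703]
 [ 330.91046247  313.69602976   15.97795389]]
[-0.03012118 -0.02039483  6.19184723]
top 762 [-38.04543712  84.45785186  12.29540681] [[-114.13872036   68.96508255    6.70945668]
 [  37.14246154   99.98526603   18.33256175]]
[-9.92934937e-04 -1.76554873e-02  1.22954068e+01]
```

View pics/side3c.png

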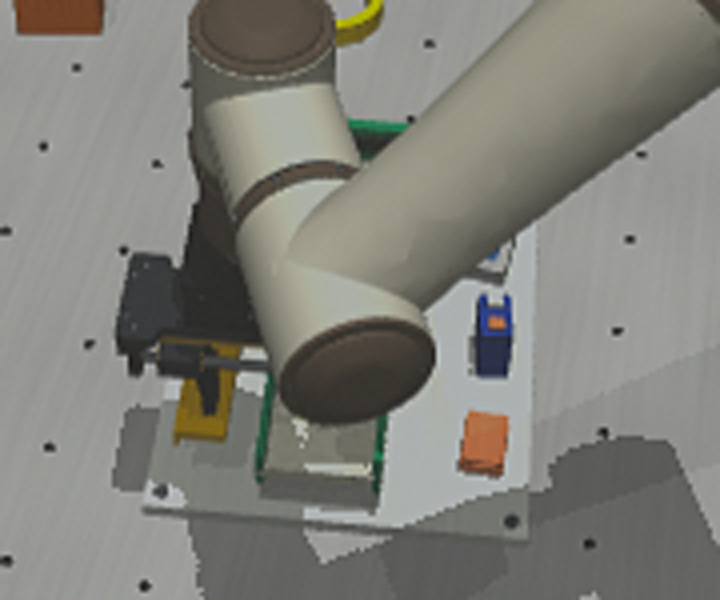

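View pics/top3c.png

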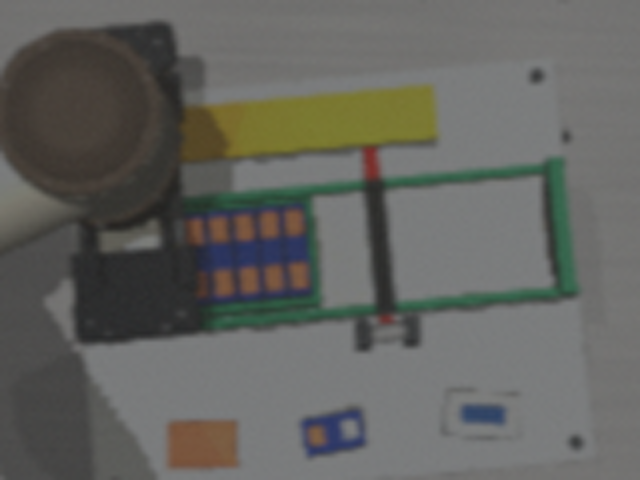

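```bash
python3 -m creep '[[0.79,0.5,-4,0,0],[0.79,1,-8,0,0],[0.79,1.3,-12,0,0],[0.79,1.7,-16,0,0],[0.79,2.3,-22,0,0],[0.79,3,-28,0,0],[0.79,3.6,-34,0,0],[0.79,4.2,-40,0,0]]'; python3 - <<'E'
from h import *
s=sense();print(s['tcp_pos'],s['wrist_force'],s['gripper_width'])
for n in('side','top'):
    p=capture(n);save(p,n+'4')
    o=np.array([.515,-.0735,0]);d=np.array([.1045,-.9945,0]);yv=np.array([.9945,.1045,0])
    hsv=cv2.cvtColor(p['image'],cv2.COLOR_BGR2HSV);H,S,V=[hsv[...,i].astype(int) for i in range(3)]
    for nm,m in(('y',(H>18)&(H<32)&(S>130)),('b',(H>105)&(H<130)&(S>90))):
        P=cloud(p,roi(m,210,365,190,275))-o;q=np.c_[P@d,P@yv,P[:,2]-.06]*1000
        q=q[(q[:,1]<130)&(abs(q[:,0])<200)]
        print(n,nm,len(q),q.mean(0),np.percentile(q,[3,97],axis=0))
    ox,oy,w,h=(240,180,180,150) if n=='side' else (220,190,160,120)
    cv2.imwrite(f'pics/{n}4c.png',cv2.resize(p['image'][oy:oy+h,ox:ox+w],None,fx=4,fy=4,interpolation=2))
E
```

```text
time_s: 5.7
tcp_pos: [0.5421, 0.0447, 0.0919]
ee_rot: [[0.004, -0.994, -0.109], [0.003, -0.109, 0.994], [-1.0, -0.004, 0.002]]
wrist_force: [-0.6, 6.2, 4.1]
gripper_width: 0.793
[0.54210585 0.04472021 0.09190337] [-0.6034043   6.22154443  4.063829  ] 0.7931940119057008
side y 129 [-105.97362575   81.80795643   11.53687309] [[-133.67354916   65.86716809    6.85596718]
 [ -60.91450938  100.49445884   15.56699462]]
side b 92 [ -27.02732125 -114.92350918  -17.38574522] [[ -66.78072801 -123.24514963  -40.08487802]
 [  67.92289334 -108.28637571    4.63213374]]
top y 532 [-14.29259731  84.37227129  13.33615456] [[-67.00741232  68.79740627   8.38780352]
 [ 38.12290904  99.88537931  18.88173254]]
top b 146 [-45.31015381  -2.8407275   40.05729615] [[-70.72478632 -28.73165125  34.05426275]
 [-19.63612886   7.70631844  44.87520241]]
```

View pics/top4c.png

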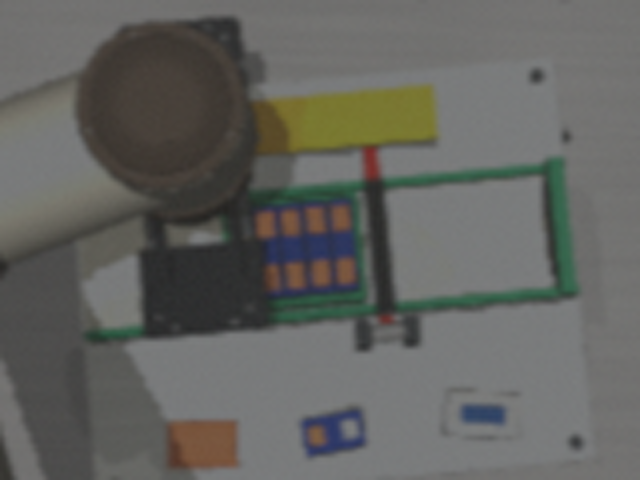

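```bash
python3 -m creep '[[0.79,0.7,-7,0,0],[0.79,1.5,-14,0,0],[0.79,2.2,-21,0,0],[0.79,2.9,-28,0,0],[0.79,3.7,-35,0,0],[0.79,4.4,-42,0,0],[0.79,5.1,-49,0,0],[0.79,5.9,-56,0,0]]'; python3 - <<'E'
from h import *
s=sense();print(s['tcp_pos'],s['wrist_force'],s['gripper_width'])
p=capture('top');save(p,'top5')
ox,oy,w,h=(220,190,160,120)
cv2.imwrite(f'pics/top5c.png',cv2.resize(p['image'][oy:oy+h,ox:ox+w],None,fx=4,fy=4,interpolation=2))
E
```

```text
time_s: 6.6
tcp_pos: [0.5476, -0.0116, 0.0919]
ee_rot: [[0.003, -0.994, -0.109], [0.003, -0.109, 0.994], [-1.0, -0.004, 0.002]]
wrist_force: [-1.1, 6.7, 3.4]
gripper_width: 0.79
[ 0.54755477 -0.01158049  0.09191911] [-1.12041321  6.70097435  3.44571201] 0.7904709876108147
```

View pics/top5c.png

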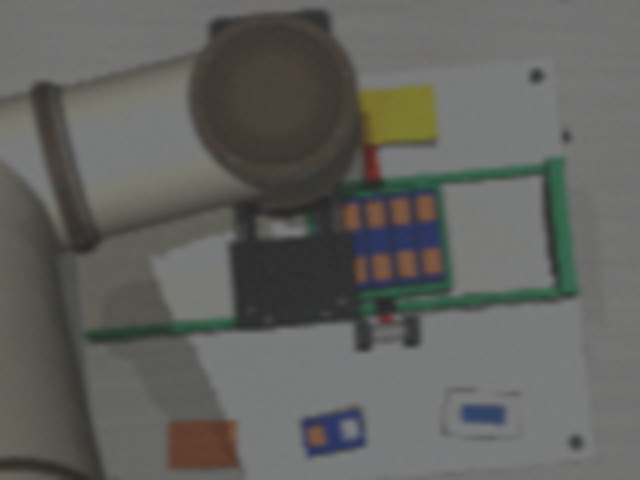

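```bash
python3 -m creep '[[0.79,0.7,-7,0,0],[0.79,1.5,-14,0,0],[0.79,2.2,-21,0,0],[0.79,2.9,-28,0,0],[0.79,3.7,-35,0,0],[0.79,4.4,-42,0,0],[0.79,5.1,-49,0,0],[0.79,5.9,-56,0,0]]'; python3 - <<'E'
from h import *
s=sense();print(s['tcp_pos'],s['wrist_force'],s['gripper_width'])
p=capture('top');save(p,'top6')
ox,oy,w,h=(220,190,160,120)
cv2.imwrite(f'pics/top6c.png',cv2.resize(p['image'][oy:oy+h,ox:ox+w],None,fx=4,fy=4,interpolation=2))
E
```

```text
time_s: 7.45
tcp_pos: [0.5527, -0.0679, 0.0919]
ee_rot: [[0.002, -0.994, -0.108], [0.003, -0.108, 0.994], [-1.0, -0.002, 0.003]]
wrist_force: [-0.6, 7.6, 4.8]
gripper_width: 0.794
[ 0.55273716 -0.0679281   0.09186298] [-0.63906233  7.5704626   4.80113219] 0.793941966581902
```

View pics/top6c.png

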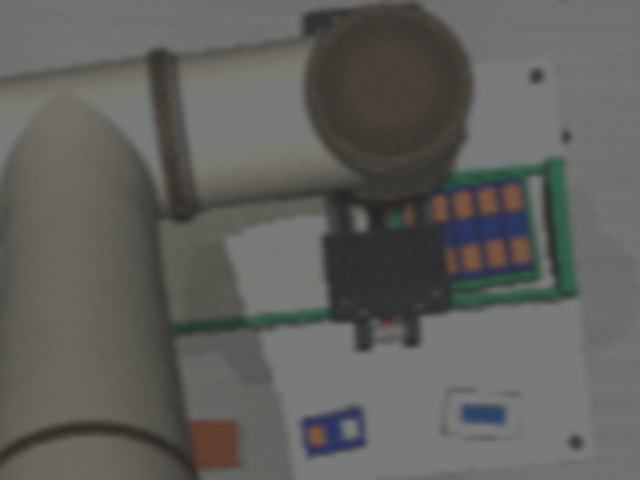

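```bash
python3 -m creep '[[0.79,0.2,-2,0,0],[0.79,0.4,-4,0,0],[0.79,0.6,-6,0,0],[0.79,0.8,-8,0,0],[0.79,1,-9.5,0,0],[0.79,1.1,-11,0,0],[0.79,1.2,-12,0,0],[0.79,1.3,-12.5,0,0]]'; python3 - <<'E'
from h import *
s=sense();print(s['tcp_pos'],s['wrist_force'],s['gripper_width'])
p=capture('top');save(p,'top7')
ox,oy,w,h=(220,190,160,120)
cv2.imwrite(f'pics/top7c.png',cv2.resize(p['image'][oy:oy+h,ox:ox+w],None,fx=4,fy=4,interpolation=2))
E
```

```text
time_s: 8.3
tcp_pos: [0.5534, -0.0779, 0.0919]
ee_rot: [[0.001, -0.995, -0.104], [0.008, -0.104, 0.995], [-1.0, -0.002, 0.008]]
wrist_force: [-3.6, 21.3, 7.4]
gripper_width: 0.786
[ 0.55335059 -0.07785626  0.09188804] [-3.56622162 21.32144697  7.35400173] 0.785783429784188
```

View pics/top7c.png

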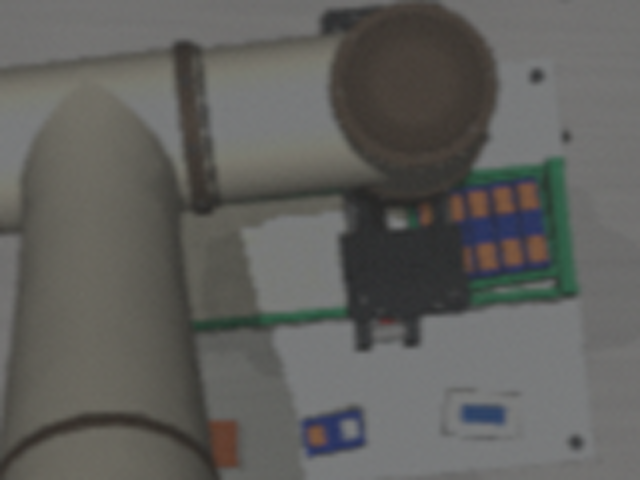

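```bash
python3 - <<'E'
from h import *
p=capture('top');o=np.array([.515,-.0735,0]);d=np.array([.1045,-.9945,0]);yv=np.array([.9945,.1045,0])
import cv2
def meas(img,box):
    hsv=cv2.cvtColor(img,cv2.COLOR_BGR2HSV);H,S,V=[hsv[...,i].astype(int) for i in range(3)]
    m=roi((H<18)&(H>4)&(S>90),*box)
    n,l,st,c=cv2.connectedComponentsWithStats(m.astype(np.uint8))
    for i in range(1,n):
        if st[i,4]>8:
            P=at_z(p,*c[i],.104)-o;print(np.round(c[i],1),st[i,4],'x %.1f y %.1f'%(P@d*1e3,P@yv*1e3))
meas(cv2.imread('pics/top0.png'),(255,310,235,275));print()
meas(p['image'],(320,365,225,275))
for a in ((cv2.imread('pics/top0.png')),p['image']):
  print(a[248,345:365].tolist())
E
python3 -c "
import cv2
a=cv2.imread('pics/top7.png')[225:275,320:375];cv2.imwrite('pics/z7.png',cv2.resize(a,None,fx=12,fy=12,interpolation=0))"
```

```text
[293. 245.] 15 x -54.0 y 16.9
[274.5 247. ] 16 x -101.2 y 16.0
[280.8 246.2] 16 x -85.1 y 16.5
[287. 246.] 15 x -69.4 y 15.7
[268. 248.] 15 x -117.9 y 15.0
[288. 259.] 15 x -69.8 y -17.6
[294.2 258. ] 13 x -54.0 y -16.5
[269.1 260.9] 14 x -117.9 y -18.0
[275.8 260.1] 15 x -100.8 y -17.5
[281.9 259.9] 14 x -85.3 y -18.4

[345.3 239.7] 18 x 80.2 y 18.2
[351.4 238.9] 18 x 95.8 y 19.0
[333.5 241.3] 11 x 49.8 y 17.0
[339.1 240.5] 18 x 64.2 y 17.7
[341.3 253.7] 18 x 66.4 y -16.6
[347.7 252.6] 18 x 82.8 y -15.2
[353.9 251.9] 16 x 98.7 y -14.8
[[123, 122, 120], [122, 123, 121], [121, 121, 119], [122, 121, 120], [122, 122, 120], [122, 122, 120], [121, 122, 120], [122, 122, 121], [122, 121, 120], [122, 122, 121], [116, 117, 115], [92, 93, 92], [59, 61, 60], [55, 65, 46], [68, 86, 50], [75, 99, 54], [77, 99, 57], [88, 103, 75], [99, 105, 96], [105, 107, 107]]
[[91, 52, 43], [93, 54, 45], [93, 51, 43], [90, 54, 46], [81, 52, 45], [77, 51, 45], [82, 53, 49], [88, 57, 58], [90, 61, 66], [86, 60, 66], [83, 62, 64], [72, 68, 54], [60, 68, 48], [54, 67, 44], [63, 81, 46], [68, 90, 47], [73, 93, 54], [85, 98, 73], [98, 103, 94], [105, 106, 106]]
```

View pics/z7.png

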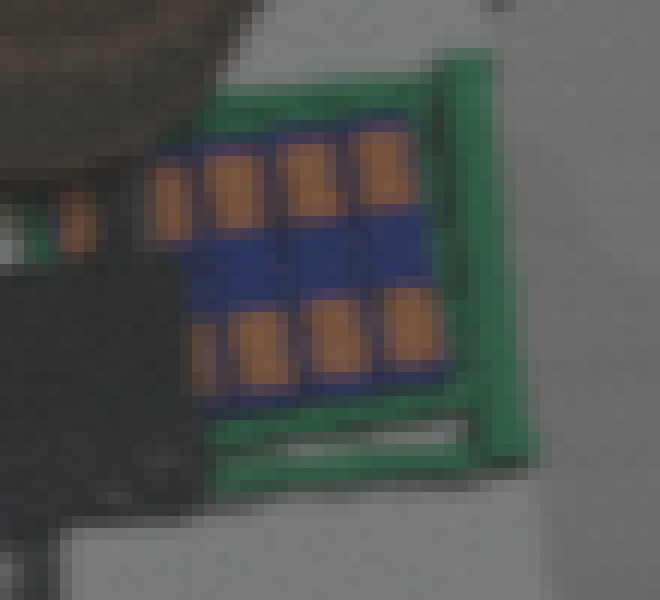

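```bash
python3 -m creep '[[0.79,-0.3,3,0,0],[0.79,-0.6,6,0,0],[0.79,5,7,0,0],[0.79,11.5,7.5,0,0],[0.79,11.9,4,0,0],[0.79,12.1,2,0,0],[0.79,12.3,0.3,0,0],[0.79,12.4,-0.7,0,0]]'; python3 - <<'E'
from h import *
s=sense();print(s['tcp_pos'],s['wrist_force'],s['gripper_width'])
p=capture('top');save(p,'top8')
o=np.array([.515,-.0735,0]);d=np.array([.1045,-.9945,0]);yv=np.array([.9945,.1045,0])
hsv=cv2.cvtColor(p['image'],cv2.COLOR_BGR2HSV);H,S,V=[hsv[...,i].astype(int) for i in range(3)]
m=roi((H<18)&(H>4)&(S>90),320,365,225,275)
n,l,st,c=cv2.connectedComponentsWithStats(m.astype(np.uint8))
for i in range(1,n):
    if st[i,4]>8:
        P=at_z(p,*c[i],.104)-o;print(np.round(c[i],1),st[i,4],'x %.1f y %.1f'%(P@d*1e3,P@yv*1e3))
ox,oy,w,h=(220,190,160,120)
cv2.imwrite(f'pics/top8c.png',cv2.resize(p['image'][oy:oy+h,ox:ox+w],None,fx=4,fy=4,interpolation=2))
E
```

```text
time_s: 9.2
tcp_pos: [0.5674, -0.0761, 0.0919]
ee_rot: [[0.006, -0.995, -0.102], [0.012, -0.102, 0.995], [-1.0, -0.007, 0.011]]
wrist_force: [0.6, 12.7, 2.2]
gripper_width: 0.788
[ 0.56738665 -0.07605281  0.09185273] [ 0.57340231 12.73352681  2.22284617] 0.7879462728188565
[345.4 239.4] 20 x 80.3 y 18.9
[351.6 238.7] 19 x 96.5 y 19.4
[339.2 240.3] 18 x 64.5 y 18.1
[353.8 251.6] 16 x 98.7 y -14.0
[341.3 253.5] 19 x 66.3 y -15.9
[347.5 252.3] 18 x 82.4 y -14.5
```

View pics/top8c.png

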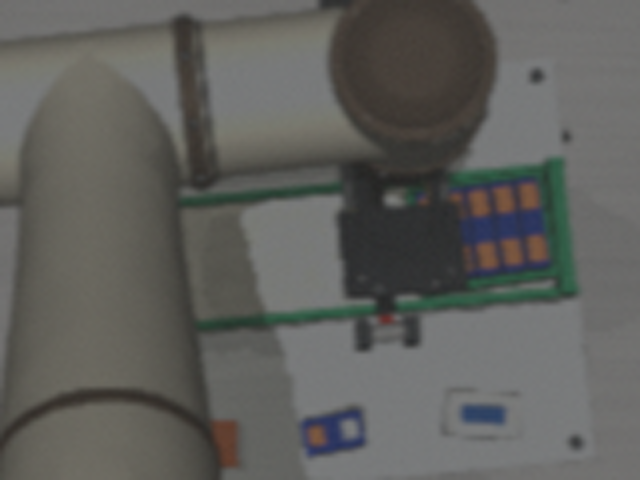

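```bash
python3 -m creep '[[0.79,-0.3,3,0,0],[0.79,-0.6,5.5,0,0],[0.79,-5.5,5,0,0],[0.79,-10.5,4.5,0,0],[0.79,-10.5,4.5,3,0],[0.79,-10.5,4.5,8,0],[0.79,-10.5,4.5,14,0],[0.79,-10.5,4.5,20,0]]'; python3 -m creep '[[0.79,0,0,6,0],[0.79,0,0,12,0],[0.79,0,0,18,0],[0.79,0,0,25,0],[0.79,0,0,33,0],[0.79,0,0,42,0],[0.79,0,0,55,0],[0.79,0,0,70,0]]'; python3 -m creep '[[0.79,0,10,20,0],[0.79,-10,30,40,0],[0.79,-20,60,60,0],[0.79,-30,100,70,0],[0.79,-40,140,70,0],[0.79,-50,180,70,0],[0.79,-60,210,70,0],[0.79,-60,220,70,0]]'
python3 - <<'E'
from h import *
s=sense();print(s['tcp_pos'],s['wrist_force'])
for n in('side','top'):
    p=capture(n);save(p,n+'9')
    o=np.array([.515,-.0735,0]);d=np.array([.1045,-.9945,0]);yv=np.array([.9945,.1045,0])
    hsv=cv2.cvtColor(p['image'],cv2.COLOR_BGR2HSV);H,S,V=[hsv[...,i].astype(int) for i in range(3)]
    for nm,m,zr in(('y',(H>18)&(H<32)&(S>130),(.06,.13)),('b',(H>105)&(H<130)&(S>90),(.085,.12)),('cu',(H<18)&(H>4)&(S>90),(.09,.12))):
        P=cloud(p,roi(m,210,400,170,330));P=P[(P[:,2]>zr[0])&(P[:,2]<zr[1])]-o;q=np.c_[P@d,P@yv,P[:,2]-.06]*1000
        q=q[(abs(q[:,1])<130)&(abs(q[:,0])<200)]
        if len(q)>5: print(n,nm,len(q),q.mean(0),np.percentile(q,[3,97],axis=0).round(1),cv2.minAreaRect(q[:,:2].astype(np.float32)))
    ox,oy,w,h=(240,180,180,150) if n=='side' else (220,190,160,120)
    cv2.imwrite(f'pics/{n}9c.png',cv2.resize(p['image'][oy:oy+h,ox:ox+w],None,fx=4,fy=4,interpolation=2))
E
```

```text
time_s: 10.05
tcp_pos: [0.5553, -0.0718, 0.1116]
ee_rot: [[0.002, -0.995, -0.101], [0.012, -0.101, 0.995], [-1.0, -0.003, 0.012]]
wrist_force: [-1.5, 0.2, 2.2]
gripper_width: 0.789
time_s: 10.85
tcp_pos: [0.5554, -0.0717, 0.1825]
ee_rot: [[0.002, -0.995, -0.101], [0.012, -0.101, 0.995], [-1.0, -0.003, 0.012]]
wrist_force: [0.2, 0.7, -0.1]
gripper_width: 0.788
time_s: 11.65
tcp_pos: [0.4947, 0.1506, 0.2536]
ee_rot: [[0.003, -0.995, -0.105], [0.013, -0.105, 0.994], [-1.0, -0.004, 0.013]]
wrist_force: [0.8, -0.5, -0.3]
gripper_width: 0.788
[0.4946516  0.15062951 0.25360743] [ 0.80959598 -0.4737502  -0.28432728]
side y 273 [-147.13735916   71.89002869   56.91185897] [[-182.8   53.7   49.7]
 [ -68.6   88.1   62.7]] ((-123.57966613769531, 72.01573181152344), (125.25167083740234, 38.559898376464844), 0.24553783237934113)
top y 1150 [-66.85050192  71.78395768  58.2040769 ] [[-169.7   56.5   50.2]
 [  35.4   86.9   65.7]] ((-67.30171203613281, 71.29947662353516), (218.9414520263672, 35.5550422668457), 0.14403051137924194)
top b 198 [65.29540524 -1.43656483 40.83437499] [[ 29.2 -27.2  35.7]
 [100.8   9.2  45.8]] ((65.81370544433594, 0.9363861083984375), (77.78768920898438, 57.44601058959961), 3.297886610031128)
top cu 150 [62.52097702  3.88597633 43.98690368] [[  2.6 -21.   38.2]
 [100.   54.4  48.8]] ((37.204185485839844, 20.75713348388672), (76.19044494628906, 148.71731567382812), 53.6785774230957)
```

View pics/top9c.png

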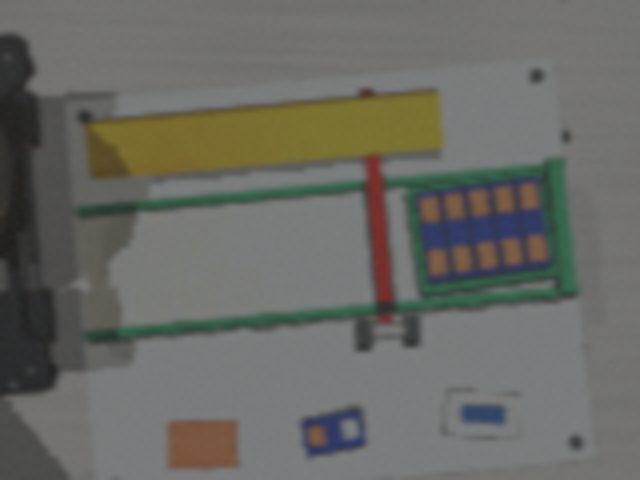

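View pics/side9c.png

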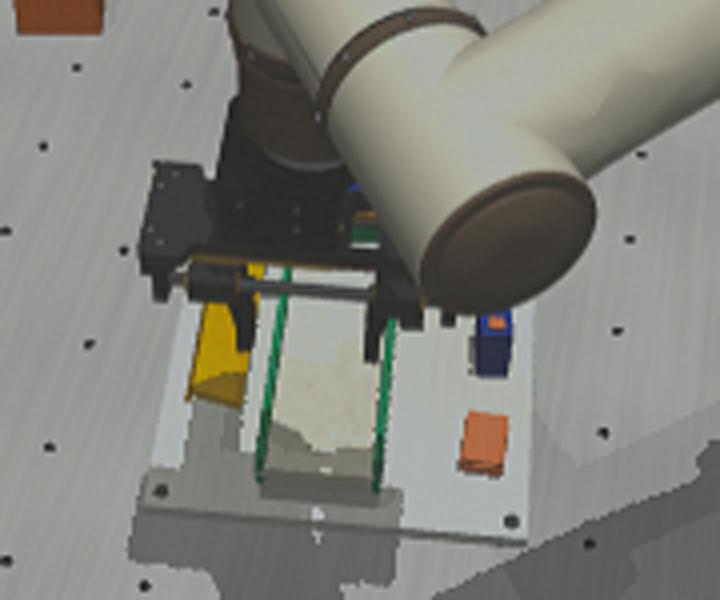

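```bash
python3 - <<'E'
from h import *
print(finish_job());print(sense()['time_s'])
E
```

```text
the job is handed in; nothing more can be done
None
the job is handed in; nothing more can be done
```

I sank the gate by pressing the bar with one fingertip, and pushed the rack home by its tail with the other. Then I backed off and lifted straight up, and the gate shut behind the rack. The job was handed in after about 12 s of the 32 s allowed; it reports no verdict.

- **Gate:** pressed down, the bar lay level about 12 mm above the floor (roughly 0.34 rad), measured at the start and early in the push. The fingertip stayed at that height for the rest of the push. In the last top picture the bar was back at 58 mm, so the gate is shut.
- **Rack:** the last top picture puts its centre at chute x of about 65 to 66 mm. That is past the 61 mm limit and consistent with resting against the stop, where the push force had risen to 21 N.
- **Skew:** the rack sits about 3.3° (0.06 rad) askew, within the 0.12 rad allowed. I re-pushed nearer the bar side to square it, but that hardly changed it.
- **Disagreement:** the finger stopped about 4 mm earlier than my calibrated estimate. The skewed contact may explain part of it, the rest probably calibration error.
- **Bystanders:** the busbars, cell and gauge look unmoved in the last top picture. I did not re-measure them, and did not recheck the other bystanders at the end.

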